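# Blow the seat clean and reseat the vacuum filter cell of the capsule filler

### The job

The filter cell of the capsule filler's vacuum filter is standing up on its locking pin. First blow the seat clean: pull the purge knob straight out to its stop and, after a moment, push it fully home again. Then turn the knurled collar of the cell until a hidden keyway drops over the pin, press the cell fully home on the rim of the pot, and finish while still holding it pushed home against its spring, without letting go; leave the other things on the bench where they are.

Things in the scene. Friction and masses are not known exactly. Their poses are not given: they have to be found in the camera images.
- filter_unit: Fixed stainless vacuum filter: base plate 150 x 250 x 8 mm with the filter pot (upright, 82 mm diameter, round gauge on its front) and beside it the purge valve (block 44 x 40 mm, top at 80 mm). Origin on the bench under the plate's middle; x points to the back, y from valve to pot, z up. Pot axis: x 0, y +65 mm. Knob axis: y -65 mm, 62 mm above the bench, on the valve's front.
- knob_grip (a point): Middle of the purge knob, which it moves with: a cylinder 26 mm in diameter, 22 mm long, axis level along the unit's x, on a 9 mm stem; 40 mm in front of the valve block when home (21 mm of stem free behind the knob to the packing nut). Axes as filter_unit. Can be pinched from above across the unit's y.
- purge_knob (a joint): Travel of the purge knob in m along the unit's -x: 0 fully home (shut, as at the start), 0.022 fully out at its stop (blowing). A sprung ball holds it at both ends; it takes about 5 N to start it out of either end, and past the middle it snaps on by itself.
- filter_cell: Cap of the filter cell; it sinks with the cell but does not turn; axes as filter_unit. Origin on the pot axis under the collar's flange (98 mm above the bench standing on the pin, 87 mm home). From the origin up: the collar's flange (78 mm diameter, 4 mm thick), its knurled grip (56 mm diameter, 4 to 44 mm), the cap's top at 46 mm. The collar turns about the pot axis and looks alike all round.
- pot_rim (a point): Centre of the gasket on the pot's rim, 87 mm above the bench, outer diameter 79 mm. With the cell home, the collar's flange lies on it without a gap (11 mm gap while standing on the pin). In the collar's skirt, out of sight, are three keyways 120 degrees apart, 10 mm wide at radius 28.5 mm; the pot has one 6 mm pin. The starting angle is not known.
- cell_drop (a joint): How far the cell has sunk, in m: 0 standing on the pin (it cannot be lifted), 0.011 home. Turning the collar either way (drag under 0.1 N m) by at most a third of a turn brings a keyway over the pin, within 4 degrees either side. The cell (6 N) then drops 4 to 5 mm onto its spring (1.3 N/mm); pressing it home and keeping it there takes about 8 N; let go, it rises again.
- capsule_ring: Bystander, loose: aluminium capsule loading ring, 170 mm outer diameter, 22 mm high, many small holes; origin under its centre.
- beaker: Bystander, loose: open stainless beaker 72 mm in diameter, 95 mm high; origin under its centre.
- jar: Bystander, loose: closed white jar 64 mm in diameter, 85 mm high; origin under its centre.
- spatula: Bystander, loose: flat spatula lying on the bench behind the unit; origin under its middle.

How it is judged (in metres and radians):
On the way, in this order (a step that is already met when the one before it is completed fails the run):
1. the purge knob is pulled out to its stop while the cell still stands up on the pin (value of joint purge_knob above 0.0195 m and value of joint cell_drop below 0.003 m), for 0.3 s.
2. the purge knob is pushed home again, the cell still standing up (value of joint purge_knob below 0.002 m and value of joint cell_drop below 0.003 m), for 0.2 s.
3. a keyway has dropped over the pin (value of joint cell_drop above 0.0035 m), for 0.1 s.
At the end, for the whole second after the job is handed in: The robot is still holding the filter cell (touching it with more than 3 N) pushed home to within 1.5 mm of the rim against its spring, and the purge knob is within 2 mm of home (value of joint cell_drop above 0.0095 m and contact force between any of the fingers, the arm and filter_cell above 3 N and value of joint purge_knob below 0.002 m); the arm keeps its last pose, push and grip.
It fails at once if a bystander (ring, beaker, jar, spatula) was moved by more than 25 mm (distance of any of capsule_ring, beaker, jar, spatula from where it was at the start of the episode above 0.025 m).
It also fails if it takes over 54 s, if anything falls off the work surface, if the arm or the gripper's body presses on something with over 40 N, if the wrist force passes 120 N, or if a joint passes its speed limit or range.

### The arm

A 7-joint arm with a two-finger parallel gripper is mounted at the origin on the work surface. World frame = base frame: x ahead of the robot, y to its left, z up, the work surface at z = 0. Lengths are in m, angles in degrees, forces in N, time in s.
With the tool pointing down it reaches from about 0.4 to 0.875 m from the base axis. Payload 6.5 kg.
Tool frame: the origin (TCP) lies at the very end of the fingers, on their centre line; the grasp point (between the pads) lies 19 mm behind it; x points along the fingers, z is the direction in which the jaws open and shut, and the axes are right-handed (so a half turn about x gives the same grasp; the last joint's range is limited). The gripper opens to 88 mm and grips with 3 to 60 N. Pads are 18 mm wide; open, the fingers measure 123 mm over their backs; the gripper's body (75 mm by 187 mm) begins 45 mm behind the grasp point.
Start: joints at [65.936, 30.733, -0.252, 88.115, 0.149, 61.152, -4.079], TCP at [0.225, -0.61, 0.208] pointing down, gripper open.
Joint ranges: [-154.64, 154.64], [-21.42, 123.67], [-72.66, 72.17], [13.99, 137.28], [-74.86, 254.86], [10.95, 109.41], [-158.01, 158.01]. Speed limits (degrees/s): [136.94, 136.94, 180, 180, 180, 180, 180].

### API

Orientations are given as a 3x3 rotation matrix whose columns are the frame's x, y, z axes.
In Python, from cell import env, grab_frame, ticket gives the robot as it stands.
- The arm moves only by the tool drive_tool, never from a script. Its arguments are lists of equal length, an entry for each row: "slide": the shift along the tool's x, y, z in mm, a list of three; "angular": the turn, a rotation vector about the tool's x, y, z in rad, a list of three. In form: {"slide": [[tx, ty, tz], ...], "angular": [[ax, ay, az], ...]}. A call has 1 to 20 rows; each row is the pose to reach, as a shift and turn from the pose commanded when the call began, along the tool's axes at that moment; what a row does not reach only later rows make up. A row lasts 1/10 s, in which the tool goes at most 50 mm and 8.59 degrees, less where a joint would pass 70% of its speed; a pose out of reach is approached as far as the arm can. A call with a gripper value outside its range is refused whole. "hand" is the opening in per cent of the stroke, from 0 (shut) to 100 (fully open), set as the call begins (left out, the last holds). The fingers move at their own pace and stop on an object; "squeeze" is the grip in N (left out, the last holds). Time passes only in rows, so rows that repeat a pose let the fingers close. It gives the time, the measured TCP pose, the force and the opening at its end, in the units of the state.
- env.observe(): the state, without advancing time (a new reading comes with each control period).
- grab_frame(name): name is "scene" or "top" or "wrist"; returns a dict with "pixels" (384x512x3 uint8, blue, green, red), "range_z" (384x512 float32, m along the optical axis (not along the pixel's ray), 0 where there is no reading), "camera_matrix" (3x3 intrinsics, pixels), "camera_from_world" (4x4, takes a point from world to camera coordinates). Camera axes: x right, y down, z forward; pixel columns grow to the right and rows downward; lengths in m; the calibration is good to about 2 mm. A picture is of the moment at which its call begins.
- ticket.hand_in(): hands the job in, once; it reports no verdict.
The state is a dict: "t": time; "joint_pos": joint angles; "joint_vel": joint speeds; "tau": joint torques, N m; "ee_pos": TCP position; "tcp_rot": TCP orientation; "force": force on the tool from outside, world axes, zero at the start; "wrist_torque": the same for the moment, N m; "gripper_width": finger opening in m.
Only numpy, scipy, OpenCV 4.12 (cv2) and the standard library are available. Lean on these libraries where they do the work, as an engineer would, in place of code of your own. Each camera call takes 0.05 s, during which the arm holds its last target.

## Working session

There is one attempt and no reset: what is moved stays moved. The work goes in short steps, Python scripts to look and compute and a tool call to move; the robot and the scene stay as the last step left them, time stands still between calls to the robot, and variables do not carry over. Pictures are saved under pics/ and viewed, and the job is handed in when it is done.

Besides the shell and the picture viewer there is one more tool, called after "Request:" as name(argument=value, ...) on one line, values as JSON. drive_tool: Moves the arm, as the interface text tells. Its arguments: {"type":"object","properties":{"slide":{"type":"array","items":{"type":"array","items":{"type":"number"}}},"angular":{"type":"array","items":{"type":"array","items":{"type":"number"}}},"hand":{"type":"number"},"squeeze":{"type":"number"}},"required":["slide","angular"]}

```bash
mkdir -p pics; ls
cat > h.py <<'E'
import numpy as np, cv2
from cell import env, grab_frame, ticket
def snap(name,fn):
    f=grab_frame(name); cv2.imwrite('pics/'+fn,f['pixels']); np.savez('pics/'+fn+'.npz',**f); return f
def load(fn): return np.load('pics/'+fn+'.npz')
def w(f,u,v,z=None):
    K=f['camera_matrix'];T=np.linalg.inv(f['camera_from_world'])
    d=f['range_z'][int(round(v)),int(round(u))] if z is None else None
    r=np.linalg.inv(K)@[u,v,1]
    if z is None: p=r*d
    else:
        o=T[:3,3]; dr=T[:3,:3]@r; return o+dr*(z-o[2])/dr[2]
    return T[:3,:3]@p+T[:3,3]
E
python3 - <<'E'
from h import *
for n in('scene','top','wrist'): snap(n,n+'0.png')
s=env.observe(); print(s)
E
```

```text
pics
{'t': 0.15, 'joint_pos': array([65.9374653 , 30.76858773, -0.25580131, 88.15337266,  0.14735353,
       61.15249423, -4.07948657]), 'joint_vel': array([-0.00181185, -0.1255799 ,  0.01422326, -0.10237478, -0.00693665,
        0.0879299 ,  0.07582653]), 'tau': array([ 1.34748130e-03, -5.71327293e+01,  9.91801545e-01, -2.51827490e+01,
       -5.61210501e-02,  1.52257498e-02,  1.01012145e-04]), 'ee_pos': array([ 0.22503305, -0.60928974,  0.20775753]), 'tcp_rot': array([[-5.03495696e-04,  9.38045612e-01,  3.46511438e-01],
       [ 1.19210770e-03,  3.46511798e-01, -9.38044856e-01],
       [-9.99999163e-01, -5.92225940e-05, -1.29271860e-03]]), 'force': array([-0.32310194, -0.21546517, -0.34547484]), 'wrist_torque': array([-0.00433361,  0.00885512, -0.00375521]), 'gripper_width': 0.08799410027042334}
```

View pics/scene0.png

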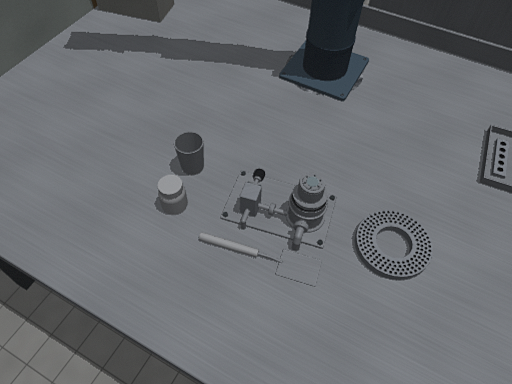

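View pics/top0.png

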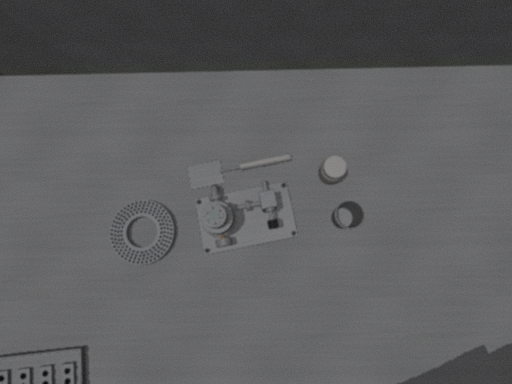

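View pics/wrist0.png

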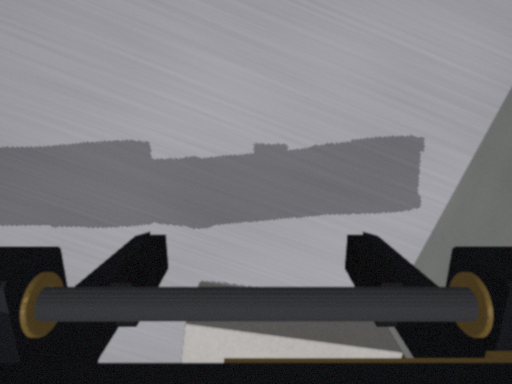

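The scene view shows the unit with its pot at about (312,190), the knob at (259,174), the beaker at (190,152) and the jar at (172,190). In the top view the pot is at (215,217) and the knob at (273,223). Next I enlarge these and measure.

Run:
```python
from h import *
f=load('top0.png');im=f['pixels'][150:270,180:380]
cv2.imwrite('pics/topc.png',cv2.resize(cv2.convertScaleAbs(im,alpha=1.8),None,fx=4,fy=4,interpolation=cv2.INTER_CUBIC))
f2=load('scene0.png');im=f2['pixels'][120:270,150:350]
cv2.imwrite('pics/scc.png',cv2.resize(cv2.convertScaleAbs(im,alpha=1.6),None,fx=4,fy=4,interpolation=cv2.INTER_CUBIC))
print(f['camera_matrix'],f['camera_from_world'])
for u,v in((215,217),(273,223),(268,200),(345,217),(334,168)):print(u,v,w(f,u,v))
for u,v in((312,183),(259,174)):print(u,v,w(f2,u,v))
```

```text
[[373.1969876    0.         258.49065877]
 [  0.         373.1969876  188.40610957]
 [  0.           0.           1.        ]] [[-0.01127999 -0.99967797 -0.0227315   0.08290658]
 [-0.98579609  0.01492714 -0.16728197  0.60232362]
 [ 0.16756742  0.02052169 -0.98564701  0.90076454]
 [ 0.          0.          0.          1.        ]]
215 217 [0.52323569 0.17302345 0.14273125]
273 223 [0.51304589 0.03989136 0.074005  ]
268 200 [0.56926371 0.05128288 0.07999003]
345 217 [ 0.53176241 -0.15131616  0.00273385]
334 168 [ 0.64604408 -0.11307391  0.0850614 ]
312 183 [0.53372798 0.17643167 0.14465007]
259 174 [0.51891002 0.0434572  0.07283022]
```

View pics/topc.png

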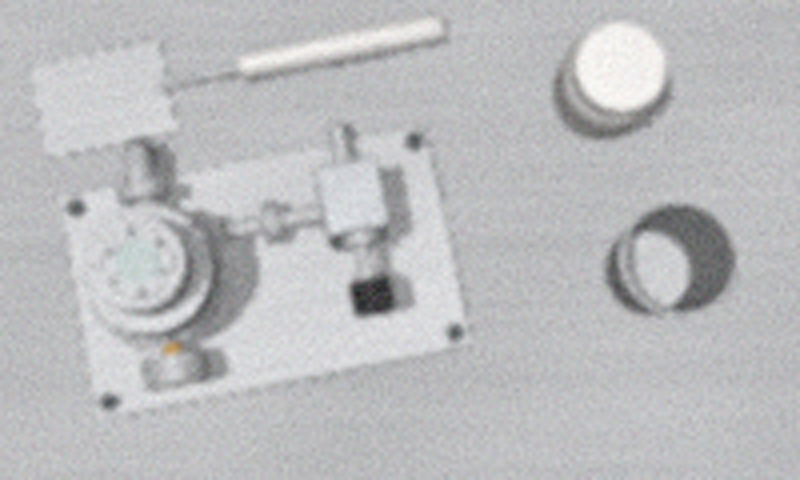

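View pics/scc.png

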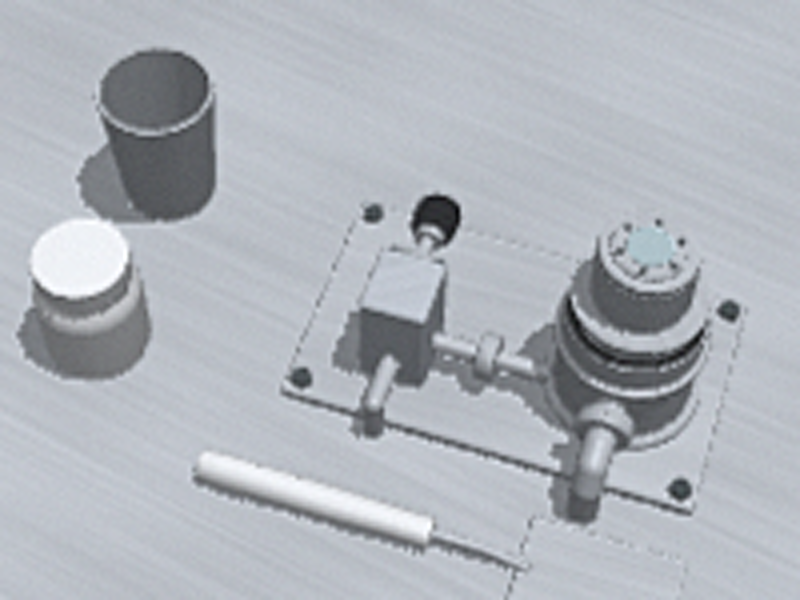

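Run:
```python
from h import *
def cloud(f):
    K=f['camera_matrix'];T=np.linalg.inv(f['camera_from_world'])
    v,u=np.mgrid[:384,:512];d=f['range_z'];ok=d>0
    p=np.stack([(u-K[0,2])/K[0,0]*d,(v-K[1,2])/K[1,1]*d,d],-1)[ok]
    return p@T[:3,:3].T+T[:3,3]
f=load('top0.png');f2=load('scene0.png')
b=[w(f,180+(x-1.5)/4,150+(y-1.5)/4,0.010) for x,y in((76,208),(414,140),(456,332),(110,401))]
print('top bolts',np.round(b,4)); c=np.mean(b,0)
# scene crop bolts: order (back-left pot?) 
b2=[w(f2,150+(x-1.5)/4,120+(y-1.5)/4,0.010) for x,y in((680,490),(301,377),(372,212),(729,311))]
print('scene bolts',np.round(b2,4)); c2=np.mean(b2,0)
for B in(b,b2):
    B=np.array(B)
    ey=(B[0]-B[1]+B[3]-B[2]); ex=(B[0]-B[3]+B[1]-B[2])
    print('ctr',B.mean(0),'yaw from y',np.degrees(np.arctan2(-ey[0],ey[1])),'from x',np.degrees(np.arctan2(ex[1],ex[0])),np.linalg.norm(ey)/2,np.linalg.norm(ex)/2)
for n,g in(('top',f),('scene',f2)):
    P=cloud(g)
    def sel(cx,cy,r,z0,z1): 
        q=P[(np.hypot(P[:,0]-cx,P[:,1]-cy)<r)&(P[:,2]>z0)&(P[:,2]<z1)];return q
    for nm,a in(('cap',(.525,.173,.06,.138,.152)),('flange',(.525,.173,.06,.096,.108)),('block',(.569,.051,.04,.075,.085)),('knob',(.515,.042,.03,.05,.09)),('jar',(.646,-.113,.06,.078,.095)),('beaker',(.55,-.15,.08,.085,.11))):
        q=sel(*a); mn,mx=q.min(0),q.max(0); print(n,nm,len(q),q.mean(0).round(4),mn.round(4),mx.round(4),((mn+mx)/2).round(4))
```

```text
top bolts [[ 0.5772  0.2354  0.01  ]
 [ 0.6197  0.01    0.01  ]
 [ 0.4921 -0.0145  0.01  ]
 [ 0.4503  0.2113  0.01  ]]
scene bolts [[ 0.579   0.235   0.01  ]
 [ 0.6205  0.0084  0.01  ]
 [ 0.4927 -0.0163  0.01  ]
 [ 0.451   0.2112  0.01  ]]
ctr [0.53483468 0.11056269 0.01      ] yaw from y 10.581033155675655 from x 10.830431598900962 0.22949700143712282 0.1295310325511501
ctr [0.53576883 0.1095923  0.01      ] yaw from y 10.385556522570202 from x 10.728800645645066 0.23082401254089535 0.1301589069845078
top cap 446 [0.5268 0.1751 0.1429] [0.5004 0.1483 0.1382] [0.5536 0.2011 0.1483] [0.527  0.1747 0.1432]
top flange 325 [0.523  0.1698 0.1014] [0.4889 0.1378 0.0976] [0.5658 0.2131 0.1076] [0.5273 0.1755 0.1026]
top block 285 [0.5719 0.0521 0.0795] [0.5453 0.0293 0.075 ] [0.597  0.0733 0.0838] [0.5711 0.0513 0.0794]
top knob 137 [0.5183 0.0422 0.0698] [0.501  0.0274 0.0507] [0.545  0.0546 0.0775] [0.523  0.041  0.0641]
top jar 397 [ 0.6496 -0.115   0.0845] [ 0.6229 -0.1434  0.079 ] [ 0.6769 -0.0884  0.0896] [ 0.6499 -0.1159  0.0843]
top beaker 159 [ 0.5327 -0.1473  0.0925] [ 0.4949 -0.1784  0.085 ] [ 0.6248 -0.1081  0.0974] [ 0.5598 -0.1432  0.0912]
scene cap 422 [0.5314 0.1754 0.142 ] [0.5022 0.1473 0.1382] [0.5566 0.2016 0.1473] [0.5294 0.1745 0.1428]
scene flange 334 [0.5453 0.1791 0.1007] [0.5004 0.137  0.096 ] [0.569  0.2128 0.1077] [0.5347 0.1749 0.1018]
scene block 290 [0.5762 0.0519 0.0786] [0.5482 0.03   0.0751] [0.5999 0.0737 0.0831] [0.5741 0.0518 0.0791]
scene knob 137 [0.5203 0.0422 0.0682] [0.5029 0.0265 0.0531] [0.5447 0.054  0.0765] [0.5238 0.0402 0.0648]
scene jar 415 [ 0.6543 -0.1147  0.084 ] [ 0.6243 -0.1431  0.0782] [ 0.6808 -0.0872  0.0886] [ 0.6525 -0.1152  0.0834]
scene beaker 206 [ 0.5326 -0.146   0.0914] [ 0.4959 -0.1803  0.085 ] [ 0.5698 -0.1084  0.097 ] [ 0.5329 -0.1444  0.091 ]
```

```bash
cat >> h.py <<'E'
from scipy.spatial.transform import Rotation as Ro
def goal(yaw,sgn=1):
    a=np.radians(yaw); y=np.array([np.cos(a),np.sin(a),0]);x=np.array([0,0,-1.]);return np.stack([x,y,np.cross(x,y)],1)
def delta(p,R=None):
    s=env.observe();R0=s['tcp_rot']
    sl=R0.T@(np.array(p)-s['ee_pos'])*1000
    an=np.zeros(3) if R is None else Ro.from_matrix(R0.T@R).as_rotvec()
    print('slide',sl.round(1),'ang',an.round(4),'t',s['t'],s['ee_pos'].round(4),s['force'].round(1),s['gripper_width'])
E
python3 - <<'E'
from h import *
delta([.505,.045,.2],goal(10.6)); print(env.observe()['t']); f=load('wrist0.png'); T=np.linalg.inv(f['camera_from_world']);print(T.round(3),f['camera_matrix'])
E
```

```text
slide [   8.4  489.3 -516.7] ang [ 0.1688 -0.0013  0.0002] t 0.15 [ 0.225  -0.6093  0.2078] [-0.3 -0.2 -0.3] 0.08799410027042334
0.15
[[ 0.347 -0.904 -0.25   0.288]
 [-0.938 -0.335 -0.09  -0.585]
 [-0.002  0.266 -0.964  0.384]
 [ 0.     0.     0.     1.   ]] [[321.67812281   0.         256.0921132 ]
 [  0.         321.67812281 196.7946205 ]
 [  0.           0.           1.        ]]
```

Request:
drive_tool(slide=[[8,489,-517],[8,489,-517],[8,489,-517],[8,489,-517],[8,489,-517],[8,489,-517],[8,489,-517],[8,489,-517],[8,489,-517],[8,489,-517],[8,489,-517],[8,489,-517],[8,489,-517],[8,489,-517],[8,489,-517],[8,489,-517],[8,489,-517],[8,489,-517]], angular=[[0.169,-0.001,0],[0.169,-0.001,0],[0.169,-0.001,0],[0.169,-0.001,0],[0.169,-0.001,0],[0.169,-0.001,0],[0.169,-0.001,0],[0.169,-0.001,0],[0.169,-0.001,0],[0.169,-0.001,0],[0.169,-0.001,0],[0.169,-0.001,0],[0.169,-0.001,0],[0.169,-0.001,0],[0.169,-0.001,0],[0.169,-0.001,0],[0.169,-0.001,0],[0.169,-0.001,0]])

```text
t: 1.95
ee_pos: [0.5041, 0.0422, 0.2002]
tcp_rot: [[-0.001, 0.984, 0.181], [-0.002, 0.181, -0.984], [-1.0, -0.001, 0.002]]
force: [0.1, -0.3, 1.2]
gripper_width: 0.0879
```

Run:
```python
from h import *
f=snap('wrist','w1.png'); delta([.519,.0425,.047],goal(10.6))
cv2.imwrite('pics/w1b.png',cv2.convertScaleAbs(f['pixels'],alpha=1.5))
print(env.observe()['joint_pos'])
```

```text
slide [153.3  14.6   2.3] ang [-0.0034  0.0019  0.0005] t 2.0 [0.5043 0.0424 0.2003] [ 0.1 -0.3  0.1] 0.08822333694740331
[  5.31655133  18.47825601 -18.48950161 109.26318021   7.32533817
  53.41218594 -96.26065734]
```

View pics/w1b.png

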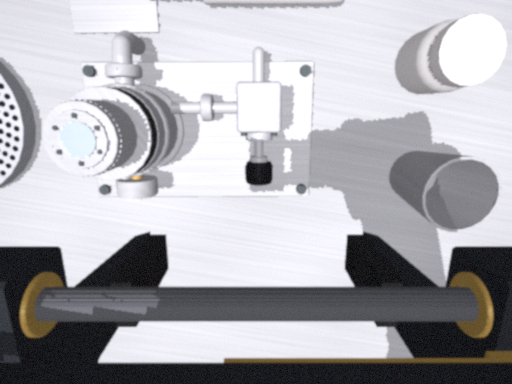

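The wrist view shows the knob at (259,173), its front end at row 185, the cap centre at (78,140) and the bolts at (90,71), (306,71), (301,188) and (105,189). I'll measure from these.

Run:
```python
from h import *
f=load('w1.png')
B=np.array([w(f,*p,0.010) for p in((90,71),(306,71),(301,188),(105,189))])
ey=(B[0]-B[1]+B[3]-B[2]); ex=(B[0]-B[3]+B[1]-B[2])
print('ctr',B.mean(0),'yaw',np.degrees(np.arctan2(-ey[0],ey[1])),np.degrees(np.arctan2(ex[1],ex[0])),np.linalg.norm(ey)/2,np.linalg.norm(ex)/2)
K=f['camera_matrix'];T=np.linalg.inv(f['camera_from_world'])
v,u=np.mgrid[:384,:512];d=f['range_z']
p=np.stack([(u-K[0,2])/K[0,0]*d,(v-K[1,2])/K[1,1]*d,d],-1)@T[:3,:3].T+T[:3,3]
def box(cx,cy,r,z0,z1):
    m=(np.hypot(p[...,0]-cx,p[...,1]-cy)<r)&(p[...,2]>z0)&(p[...,2]<z1)&(d>0);return m
a=np.radians(10.6);R=np.array([[np.cos(a),-np.sin(a)],[np.sin(a),np.cos(a)]])
for nm,c in(('cap',(.525,.173,.06,.138,.152)),('block',(.569,.051,.04,.077,.085)),('knobtop',(.515,.042,.02,.06,.09))):
    m=box(*c);q=p[m]; l=(q[:,:2])@R
    mid=(np.percentile(l,1,0)+np.percentile(l,99,0))/2
    print(nm,len(q),q.mean(0).round(4),'span',np.ptp(l,0).round(4),'mid',(R@mid).round(4),'zmax',q[:,2].max())
# knob pixel outline at axis height
for px in((245,173),(272,173),(259,162),(259,185)): print(px,w(f,*px,.062).round(4),w(f,*px).round(4))
```

```text
ctr [0.53305058 0.11100934 0.01      ] yaw 10.560477175889377 10.235007441153346 0.2304506031188156 0.12927221360599536
cap 4625 [0.5276 0.1745 0.1435] span [0.054  0.0553] mid [0.5267 0.1754] zmax 0.14739838431940297
block 2271 [0.5722 0.0525 0.0802] span [0.0469 0.04  ] mid [0.5718 0.0524] zmax 0.08272621446263517
knobtop 766 [0.5155 0.0418 0.0714] span [0.0345 0.0258] mid [0.5174 0.0421] zmax 0.07810795552869304
(245, 173) [0.5071 0.0543 0.062 ] [0.4962 0.0542 0.0081]
(272, 173) [0.5119 0.0279 0.062 ] [0.5128 0.0283 0.0666]
(259, 162) [0.5205 0.0426 0.062 ] [0.522  0.043  0.0717]
(259, 185) [0.4975 0.0384 0.062 ] [0.4853 0.0355 0.0094]
```

Run:
```python
from h import *
delta([.511,.0405,.047],goal(10.6))
```

```text
slide [153.3   6.3   2.8] ang [-0.0034  0.0019  0.0005] t 2.0 [0.5043 0.0424 0.2003] [ 0.1 -0.3  0.1] 0.08822333694740331
```

Request:
drive_tool(slide=[[40,6,3],[80,6,3],[100,6,3],[110,6,3],[110,6,3],[110,6,3]], angular=[[-0.003,0.002,0],[-0.003,0.002,0],[-0.003,0.002,0],[-0.003,0.002,0],[-0.003,0.002,0],[-0.003,0.002,0]])

```text
t: 2.6
ee_pos: [0.512, 0.0423, 0.0914]
tcp_rot: [[0.001, 0.983, 0.186], [0.001, 0.186, -0.983], [-1.0, 0.002, -0.001]]
force: [-0.8, 0.2, 0.6]
gripper_width: 0.0883
```

Run:
```python
from h import *
f=snap('wrist','w2.png'); delta([.511,.0405,.047],goal(10.6))
cv2.imwrite('pics/w2b.png',cv2.convertScaleAbs(f['pixels'],alpha=1.5))
```

```text
slide [44.7 -1.8  1.8] ang [ 0.0023 -0.0007 -0.0023] t 2.65 [0.5123 0.0425 0.0917] [ 0.7  0.  -0.8] 0.08819574700467918
```

View pics/w2b.png

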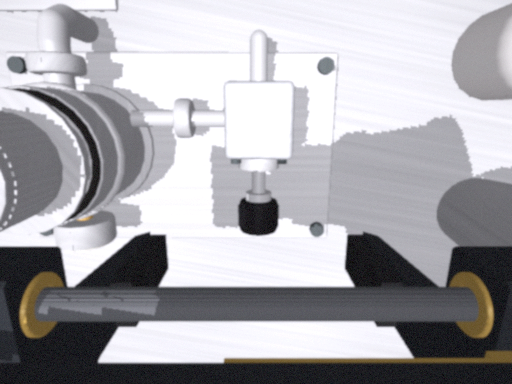

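The knob fills columns 238 to 279 and rows 200 to 235, with the fingers centred on it laterally. I'll recheck its position along its axis.

Run:
```python
from h import *
f=load('w2.png')
for px,z in (((258,234),.075),((258,205),.075),((258,199),.07),((238,215),.064),((279,215),.064)): print(px,w(f,*px,z).round(4),w(f,*px).round(4))
for v in range(150,240,5): print(v,w(f,258,v).round(4))
```

```text
(258, 234) [0.5018 0.0397 0.075 ] [0.502  0.0397 0.0755]
(258, 205) [0.5209 0.0434 0.075 ] [0.5208 0.0433 0.0747]
(258, 199) [0.5234 0.0438 0.07  ] [0.5237 0.0439 0.0713]
(238, 215) [0.5083 0.0545 0.064 ] [0.489  0.0543 0.0076]
(279, 215) [0.5134 0.0276 0.064 ] [0.4962 0.0202 0.0096]
150 [0.5553 0.05   0.0796]
155 [0.5524 0.0494 0.0797]
160 [0.5489 0.0487 0.0755]
165 [0.546  0.0482 0.0761]
170 [0.543  0.0476 0.0759]
175 [0.5382 0.0466 0.0674]
180 [0.5349 0.046  0.067 ]
185 [0.5315 0.0453 0.0661]
190 [0.5284 0.0448 0.0667]
195 [0.5263 0.0444 0.0713]
200 [0.5231 0.0438 0.0715]
205 [0.5208 0.0433 0.0747]
210 [0.5179 0.0428 0.0759]
215 [0.5148 0.0422 0.0763]
220 [0.5115 0.0416 0.0761]
225 [0.5083 0.041  0.0762]
230 [0.5052 0.0404 0.0768]
235 [0.5012 0.0396 0.0752]
```

Request:
drive_tool(slide=[[20,0,1],[38,0,1],[46,0,1],[46,0,1],[46,0,1],[46,0,1],[46,0,1],[46,0,1],[46,0,1],[46,0,1],[46,0,1]], angular=[[0,0,0],[0,0,0],[0,0,0],[0,0,0],[0,0,0],[0,0,0],[0,0,0],[0,0,0],[0,0,0],[0,0,0],[0,0,0]])

```text
t: 3.75
ee_pos: [0.5114, 0.0418, 0.0444]
tcp_rot: [[-0.0, 0.982, 0.187], [0.001, 0.187, -0.982], [-1.0, 0.0, -0.001]]
force: [-0.3, -0.1, -0.8]
gripper_width: 0.0882
```

Request:
drive_tool(slide=[[0,0,0],[0,0,0],[0,0,0],[0,0,0],[0,0,0],[0,0,0],[0,0,0],[0,0,0],[0,0,0],[0,0,0]], angular=[[0,0,0],[0,0,0],[0,0,0],[0,0,0],[0,0,0],[0,0,0],[0,0,0],[0,0,0],[0,0,0],[0,0,0]], hand=20, squeeze=30)

```text
t: 4.75
ee_pos: [0.5114, 0.0418, 0.0444]
tcp_rot: [[-0.0, 0.982, 0.187], [0.001, 0.187, -0.982], [-1.0, 0.0, -0.001]]
force: [-0.2, -0.5, 0.1]
gripper_width: 0.0176
```

Run:
```python
from h import *
for n in('wrist','scene'):
    f=snap(n,n+'3.png')
    im=f['pixels'] if n=='wrist' else cv2.resize(f['pixels'][130:250,200:360],None,fx=5,fy=5,interpolation=cv2.INTER_CUBIC)
    cv2.imwrite('pics/%s3b.png'%n,cv2.convertScaleAbs(im,alpha=1.5))
```

```text
(no output)
```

View pics/wrist3b.png

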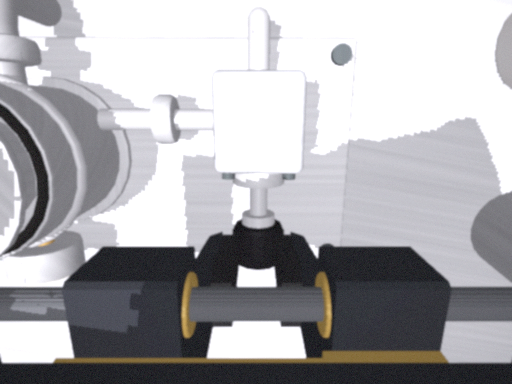

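View pics/scene3b.png

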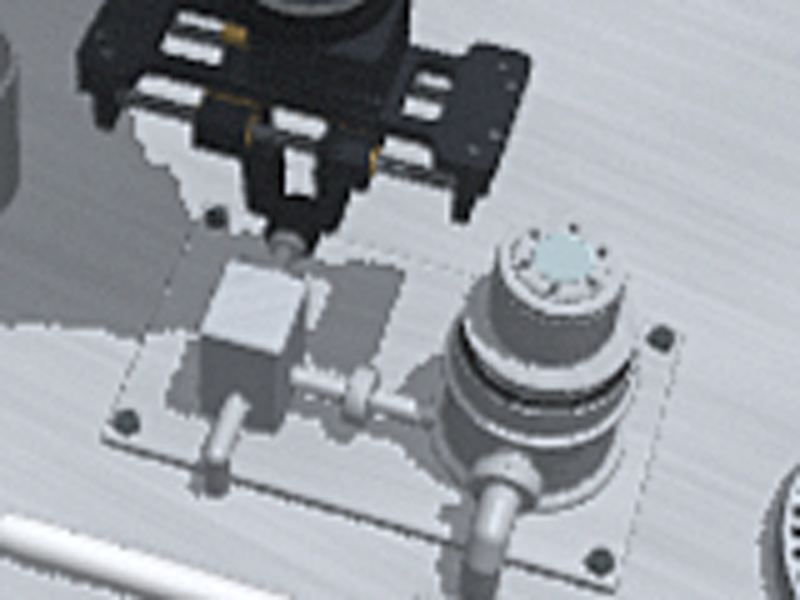

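The knob at (258,240) lies between the fingertips, but the opening reads 17.6 mm, which is exactly the commanded 20%. I'll close further and see where it stops.

Request:
drive_tool(slide=[[0,0,0],[0,0,0],[0,0,0],[0,0,0]], angular=[[0,0,0],[0,0,0],[0,0,0],[0,0,0]], hand=0, squeeze=30)

```text
t: 5.25
ee_pos: [0.5119, 0.0413, 0.0449]
tcp_rot: [[0.001, 0.982, 0.186], [0.0, 0.186, -0.982], [-1.0, 0.001, -0.0]]
force: [-0.0, -1.2, 5.4]
gripper_width: 0.0004
```

Run:
```python
from h import *
f=snap('wrist','w4.png')
K=f['camera_matrix'];C=f['camera_from_world'];s=env.observe();p0=s['ee_pos'];R=s['tcp_rot']
for o in(0,-.019):
    c=C@np.r_[p0+R[:,0]*o,1]; print((K@c[:3])[:2]/c[2],c[2])
im=cv2.convertScaleAbs(f['pixels'][160:384,120:400],alpha=2.5)
cv2.imwrite('pics/w4b.png',cv2.resize(im,None,fx=2.7,fy=2.7,interpolation=cv2.INTER_CUBIC))
for v in range(165,300,6): print(v,[w(f,u,v).round(4).tolist() for u in (245,258,270)])
print(s['force'],s['gripper_width'])
```

```text
[257.06728985 227.70597869] 0.18843033492756445
[257.15337926 240.59997594] 0.17011622586269726
165 [[0.5533, 0.0547, 0.0799], [0.5545, 0.0491, 0.0811], [0.5555, 0.0438, 0.0807]]
171 [[0.5503, 0.0542, 0.0783], [0.5515, 0.0485, 0.0792], [0.5527, 0.0432, 0.08]]
177 [[0.5467, 0.0537, 0.0741], [0.5477, 0.0477, 0.0738], [0.5487, 0.0422, 0.0736]]
183 [[0.544, 0.0532, 0.075], [0.5451, 0.0472, 0.0749], [0.546, 0.0416, 0.074]]
189 [[0.5246, 0.052, 0.0093], [0.5403, 0.0463, 0.0668], [0.5277, 0.0352, 0.0087]]
195 [[0.5203, 0.0512, 0.0087], [0.5372, 0.0457, 0.0665], [0.5237, 0.0344, 0.0093]]
201 [[0.5158, 0.0505, 0.0077], [0.5344, 0.0451, 0.0673], [0.5194, 0.0336, 0.0089]]
207 [[0.512, 0.0497, 0.0092], [0.531, 0.0445, 0.0663], [0.5153, 0.0328, 0.0094]]
213 [[0.5259, 0.0503, 0.0643], [0.528, 0.0439, 0.0668], [0.528, 0.0376, 0.0633]]
219 [[0.5241, 0.0499, 0.0683], [0.5259, 0.0435, 0.07], [0.5263, 0.0374, 0.0678]]
225 [[0.5212, 0.0493, 0.0689], [0.5229, 0.043, 0.0701], [0.5232, 0.0368, 0.0678]]
231 [[0.5196, 0.0489, 0.073], [0.5209, 0.0426, 0.0732], [0.522, 0.0368, 0.0731]]
237 [[0.5193, 0.0486, 0.
[... 242 characters left out ...]
79, 0.0987], [0.5195, 0.0424, 0.0972], [0.5211, 0.0377, 0.0986]]
261 [[0.5197, 0.0478, 0.1051], [0.5163, 0.0418, 0.0963], [0.5211, 0.0379, 0.1042]]
267 [[0.5193, 0.0476, 0.1093], [0.5139, 0.0414, 0.0969], [0.5209, 0.038, 0.1089]]
273 [[0.5198, 0.0475, 0.115], [0.5108, 0.0408, 0.0965], [0.5212, 0.0383, 0.1142]]
279 [[0.5189, 0.0472, 0.1176], [0.5202, 0.0427, 0.1183], [0.5209, 0.0384, 0.1181]]
285 [[0.5185, 0.047, 0.1209], [0.5195, 0.0426, 0.1212], [0.5199, 0.0383, 0.1205]]
291 [[0.5366, 0.0491, 0.1542], [0.5372, 0.0461, 0.1542], [0.5374, 0.0432, 0.1537]]
297 [[0.5361, 0.049, 0.1559], [0.5363, 0.046, 0.1554], [0.5382, 0.0436, 0.1576]]
[-0.61856655 -2.09319922  5.6050176 ] 0.0006239645980570775
```

View pics/w4b.png

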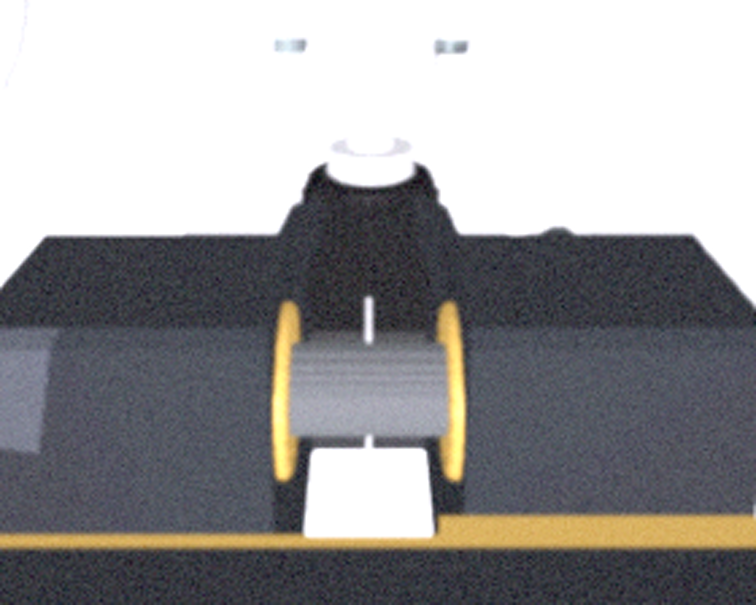

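The fingers closed completely, yet 5.6 N now acts upward. That would fit fingertips resting on top of the knob, so I'll check where the tips really end using an earlier open-gripper picture.

Run:
```python
from h import *
for fn,p0,R in(('w2.png',np.array([.5123,.0425,.0917]),goal(10.7)),('w1.png',np.array([.5043,.0424,.2003]),goal(10.4))):
    f=load(fn)
    print(fn)
    for (u,v) in((160,237),(160,245),(160,255),(160,265),(155,240),(355,240),(130,250),(150,280),(140,320)):
        q=w(f,u,v); print(u,v,f['range_z'][v,u],((q-p0)@R*1000).round(1))
f=load('scene3.png')
K=f['camera_matrix'];T=np.linalg.inv(f['camera_from_world'])
v,u=np.mgrid[:384,:512];d=f['range_z']
p=np.stack([(u-K[0,2])/K[0,0]*d,(v-K[1,2])/K[1,1]*d,d],-1)@T[:3,:3].T+T[:3,3]
q=(p-np.array([.5114,.0418,.0444]))@goal(10.6)*1000
m=(d>0)&(abs(q[...,2])<40)&(abs(q[...,1])<13)&(q[...,0]>-120)&(q[...,0]<10)
for a in range(-80,10,6):
    mm=m&(q[...,0]>=a)&(q[...,0]<a+6); 
    if mm.sum(): print(a,mm.sum(),'y',q[mm][:,1].min().round(1),q[mm][:,1].max().round(1),'z',np.unique(q[mm][:,2].round(0)))
cv2.imwrite('pics/sc3z.png',cv2.resize(cv2.convertScaleAbs(f['pixels'][160:200,230:300],alpha=2.5),None,fx=11,fy=11,interpolation=cv2.INTER_CUBIC))
```

```text
w2.png
160 237 0.15275413 [-34.4   8.2 -46. ]
160 245 0.14582734 [-41.8   7.3 -43.9]
160 255 0.14736882 [-41.6   2.3 -44.4]
160 265 0.14802481 [-42.2  -2.4 -44.6]
155 240 0.14876918 [-38.5   8.4 -47.1]
355 240 0.14936465 [-37.8   8.2  45.5]
130 250 0.1350377 [-52.4   9.7 -53.3]
150 280 0.0 [-176.6   67.    -0.2]
140 320 0.075730264 [-111.3   19.   -27.6]
w1.png
160 237 0.15325975 [-34.    8.2 -46.2]
160 245 0.14649269 [-41.3   7.3 -44.2]
160 255 0.14739394 [-41.7   2.5 -44.5]
160 265 0.14729136 [-43.   -1.8 -44.5]
155 240 0.15060437 [-36.9   7.9 -47.8]
355 240 0.14990322 [-37.7   8.2  45.6]
130 250 0.13508274 [-52.4  10.  -53.4]
150 280 0.13583249 [-55.1  -2.5 -45.3]
140 320 0.07428453 [-112.7   20.4  -27.4]
-80 11 y -8.2 11.5 z [12. 13. 14. 15. 16. 17. 18. 21.]
-74 12 y 6.0 12.8 z [-17.  -7.  11.  12.  14.  17.  19.  21.  24.]
-68 12 y 9.5 12.9 z [-22. -20. -18. -15. -12.  12.  14.  16.  17.  19.  21.]
-62 21 y -5.6 12.8 z [-23. -22. -20. -18. -15. -14. -12. -10.  12.  14.  16.  19.  23.  26.]
-56 21 y -4.2 12.7 z [-23. -15. -13. -12. -11. -10.  -8.  11.  12.  13.  14.  16.  19.  21.
  24.  26.]
-50 27 y -5.6 13.0 z [-22. -20. -18. -16. -14. -13. -11.  -8.  10.  11.  12.  14.  16.  18.
  19.  21.  23.]
-44 17 y -3.8 12.7 z [-21. -11. -10.  -8.  11.  14.  16.  18.  21.  23.]
-38 23 y -4.4 12.8 z [-20. -18. -16. -14. -13. -11.  -9.  -8.  -2.   1.  11.  13.  16.  18.
  21.  24.]
-32 47 y -8.1 12.2 z [-16. -11.  -6.  -4.  -3.  -2.  -1.   0.   1.   2.   3.   4.   5.   6.
   7.   8.   9.  10.  11.  14.  16.  17.]
-26 18 y -1.6 12.5 z [-9. -8. -7. -6. -4. -2.  1.  3.  6.  8. 10. 11. 12. 13. 15.]
-20 6 y 6.5 13.0 z [-10.  -9.  -4.  13.]
-14 3 y 10.9 12.3 z [-9. -7. 13.]
-8 1 y 11.8 11.8 z [-5.]
```

View pics/sc3z.png

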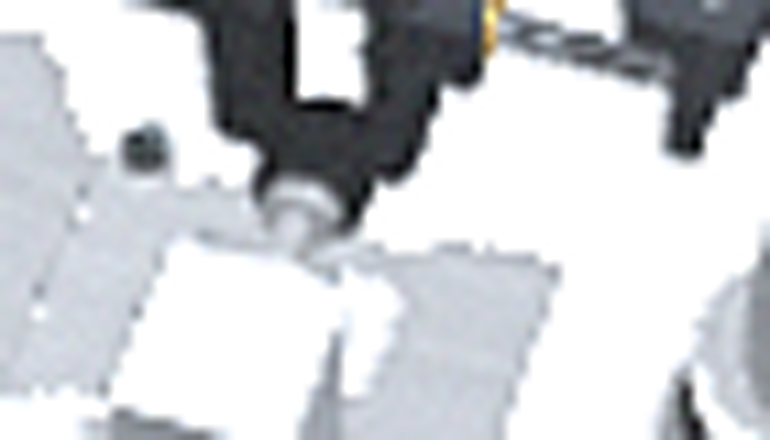

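Run:
```python
from h import *
f=load('scene3.png')
K=f['camera_matrix'];T=np.linalg.inv(f['camera_from_world'])
v,u=np.mgrid[:384,:512];d=f['range_z']
p=np.stack([(u-K[0,2])/K[0,0]*d,(v-K[1,2])/K[1,1]*d,d],-1)@T[:3,:3].T+T[:3,3]
q=(p-np.array([.5114,.0418,.0444]))@goal(10.6)*1000
for px in((292,173),(292,171),(291,165),(285,160),(255,175),(264,176),(255,170),(250,165),(268,168),(220,152),(270,165)):
    print(px,q[px[1],px[0]].round(0))
f=load('wrist0.png')
v,u=np.mgrid[:384,:512];d=f['range_z'];K=f['camera_matrix'];T=np.linalg.inv(f['camera_from_world'])
p=np.stack([(u-K[0,2])/K[0,0]*d,(v-K[1,2])/K[1,1]*d,d],-1)@T[:3,:3].T+T[:3,3]
q=(p-np.array([.225,-.6093,.2078]))@goal(20.3)*1000
for v in range(225,300,5): print(v,[q[v,u].round(0).tolist() for u in(110,140,155,163)])
```

```text
(292, 173) [-100.   34.  -81.]
(292, 171) [-109.   37.  -81.]
(291, 165) [-126.   35.  -77.]
(285, 160) [  46. -113.  -35.]
(255, 175) [-26.  12.   8.]
(264, 176) [-33.  13. -14.]
(255, 170) [-35.   4.  11.]
(250, 165) [-62.  14.  20.]
(268, 168) [-65.  12. -22.]
(220, 152) [-112.   39.   81.]
(270, 165) [-108.   35.  -32.]
225 [[207.0, -75.0, -187.0], [207.0, -75.0, -149.0], [207.0, -76.0, -130.0], [207.0, -75.0, -119.0]]
230 [[208.0, -82.0, -188.0], [208.0, -83.0, -150.0], [207.0, -82.0, -130.0], [207.0, -82.0, -120.0]]
235 [[207.0, -89.0, -188.0], [-35.0, 10.0, -55.0], [-33.0, 9.0, -49.0], [-31.0, 8.0, -46.0]]
240 [[208.0, -96.0, -190.0], [-41.0, 10.0, -53.0], [-38.0, 8.0, -48.0], [-36.0, 8.0, -45.0]]
245 [[206.0, -103.0, -190.0], [-45.0, 9.0, -52.0], [-44.0, 9.0, -46.0], [-37.0, 6.0, -44.0]]
250 [[208.0, -110.0, -191.0], [-48.0, 8.0, -51.0], [-48.0, 8.0, -45.0], [-37.0, 3.0, -45.0]]
255 [[207.0, -117.0, -192.0], [-54.0, 9.0, -49.0], [-49.0, 6.0, -44.0], [-37.0, 1.0, -45.0]]
260 [[-62.0, 11.0, -58.0], [-59.0, 9.0, -47.0], [-48.0, 4.0, -45.0], [-38.0, -1.0, -45.0]]
265 [[-66.0, 10.0, -56.0], [-63.0, 9.0, -46.0], [-51.0, 2.0, -44.0], [-39.0, -3.0, -44.0]]
270 [[-69.0, 10.0, -55.0], [-65.0, 8.0, -45.0], [-50.0, -0.0, -45.0], [-40.0, -6.0, -45.0]]
275 [[-72.0, 9.0, -54.0], [-64.0, 5.0, -46.0], [-50.0, -3.0, -45.0], [-40.0, -8.0, -45.0]]
280 [[-75.0, 9.0, -52.0], [-65.0, 3.0, -46.0], [-51.0, -5.0, -45.0], [206.0, -153.0, -125.0]]
285 [[-77.0, 8.0, -51.0], [-66.0, 2.0, -46.0], [-51.0, -7.0, -45.0], [207.0, -161.0, -126.0]]
290 [[-111.0, 27.0, -34.0], [-110.0, 27.0, -28.0], [-110.0, 27.0, -24.0], [-110.0, 27.0, -22.0]]
295 [[-112.0, 26.0, -34.0], [-110.0, 26.0, -28.0], [-110.0, 26.0, -24.0], [-112.0, 27.0, -22.0]]
```

All the evidence agrees: the fingers really end about 30 mm behind the reported TCP. They stop at -30 mm in the wrist view, the body starts near -95 mm, and the contact on the knob top fits too. From now on I add 30 mm, so I open, descend 30 mm and grip.

Request:
drive_tool(slide=[[0,0,0],[0,0,0],[0,0,0],[0,0,0],[0,0,0],[0,0,0],[15,0,0],[29,0,0],[29,0,0],[29,0,0]], angular=[[0,0,0],[0,0,0],[0,0,0],[0,0,0],[0,0,0],[0,0,0],[0,0,0],[0,0,0],[0,0,0],[0,0,0]], hand=80)

```text
t: 6.3
ee_pos: [0.511, 0.0418, 0.0151]
tcp_rot: [[-0.001, 0.982, 0.187], [0.001, 0.187, -0.982], [-1.0, -0.001, -0.001]]
force: [-0.3, 0.1, 0.4]
gripper_width: 0.0703
```

Request:
drive_tool(slide=[[0,0,0],[0,0,0],[0,0,0],[0,0,0],[0,0,0],[0,0,0],[0,0,0],[0,0,0]], angular=[[0,0,0],[0,0,0],[0,0,0],[0,0,0],[0,0,0],[0,0,0],[0,0,0],[0,0,0]], hand=10, squeeze=30)

```text
t: 7.1
ee_pos: [0.5115, 0.0411, 0.0154]
tcp_rot: [[-0.0, 0.983, 0.186], [0.0, 0.186, -0.983], [-1.0, -0.0, -0.0]]
force: [0.5, -2.9, 0.6]
gripper_width: 0.0251
```

The grip stalled on the knob at 25 mm. Now I pull it out.

Request:
drive_tool(slide=[[0,-3,0],[0,-6,0],[0,-9,0],[0,-12,0],[0,-15,0],[0,-18,0],[0,-21,0],[0,-23,0],[0,-24,0],[0,-24,0],[0,-24,0],[0,-24,0],[0,-24,0]], angular=[[0,0,0],[0,0,0],[0,0,0],[0,0,0],[0,0,0],[0,0,0],[0,0,0],[0,0,0],[0,0,0],[0,0,0],[0,0,0],[0,0,0],[0,0,0]])

```text
t: 8.4
ee_pos: [0.4899, 0.0371, 0.0156]
tcp_rot: [[0.004, 0.983, 0.186], [0.001, 0.186, -0.983], [-1.0, 0.004, -0.001]]
force: [7.2, -4.7, -6.5]
gripper_width: 0.0253
```

Run:
```python
from h import *
f=snap('wrist','w5.png'); s=env.observe(); print(s['t'],s['ee_pos'],s['force'],s['gripper_width'],(np.array([.5115,.0411])-s['ee_pos'][:2])@s['tcp_rot'][:2,1])
cv2.imwrite('pics/w5b.png',cv2.convertScaleAbs(f['pixels'],alpha=1.5))
for v in range(150,260,8): print(v,w(f,258,v).round(4))
```

```text
8.45 [0.48989746 0.03715388 0.01566326] [ 6.43104489 -4.48978566 -5.97703024] 0.024786457299967483 0.021959345452628166
150 [0.5338 0.0449 0.009 ]
158 [0.5374 0.0459 0.0658]
166 [0.5343 0.0453 0.0661]
174 [0.5311 0.0447 0.0659]
182 [0.5281 0.0441 0.0669]
190 [0.5248 0.0435 0.0665]
198 [0.5215 0.0428 0.0667]
206 [0.5186 0.0423 0.068 ]
214 [0.5145 0.0415 0.0657]
222 [0.5115 0.0409 0.0671]
230 [0.508  0.0403 0.0669]
238 [0.5052 0.0397 0.0686]
246 [0.5023 0.0392 0.0701]
254 [0.4994 0.0386 0.0716]
```

View pics/w5b.png

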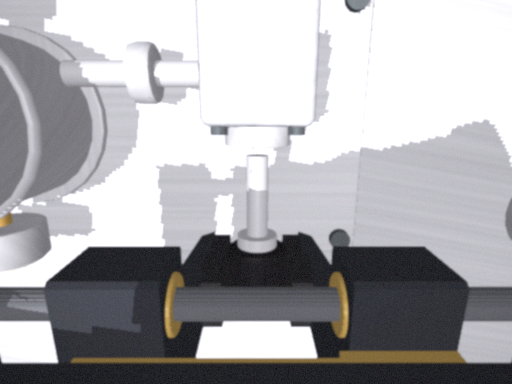

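The picture shows the stem pulled out (rows 155 to 232), with 22 mm of travel and 7 N against the stop. I'll hold briefly, then push it home.

Request:
drive_tool(slide=[[0,0,0],[0,0,0],[0,0,0],[0,3,0],[0,7,0],[0,11,0],[0,15,0],[0,18,0],[0,21,0],[0,24,0],[0,26,0],[0,26,0],[0,26,0],[0,26,0],[0,26,0]], angular=[[0,0,0],[0,0,0],[0,0,0],[0,0,0],[0,0,0],[0,0,0],[0,0,0],[0,0,0],[0,0,0],[0,0,0],[0,0,0],[0,0,0],[0,0,0],[0,0,0],[0,0,0]])

```text
t: 9.95
ee_pos: [0.5116, 0.0411, 0.0153]
tcp_rot: [[-0.003, 0.983, 0.186], [-0.001, 0.186, -0.983], [-1.0, -0.003, 0.0]]
force: [-2.2, -5.8, 4.4]
gripper_width: 0.0249
```

Run:
```python
from h import *
f=snap('wrist','w6.png'); s=env.observe(); print(s['t'],s['ee_pos'],s['force'],s['gripper_width'],(np.array([.5115,.0411])-s['ee_pos'][:2])@s['tcp_rot'][:2,1])
for v in range(150,250,5): print(v,w(f,258,v).round(4))
```

```text
10.0 [0.51158751 0.04112423 0.01525449] [-1.15729294 -5.6459766   3.51891179] 0.025133033660367145 -9.048735493556044e-05
150 [0.5647 0.051  0.0817]
155 [0.5627 0.0506 0.08  ]
160 [0.5611 0.0503 0.0804]
165 [0.5594 0.05   0.0807]
170 [0.5576 0.0496 0.0802]
175 [0.5559 0.0493 0.0808]
180 [0.5541 0.049  0.0804]
185 [0.5523 0.0486 0.0804]
190 [0.5492 0.048  0.0754]
195 [0.5472 0.0476 0.0749]
200 [0.5454 0.0473 0.0752]
205 [0.5436 0.0469 0.076 ]
210 [0.5386 0.0459 0.0662]
215 [0.5367 0.0456 0.0668]
220 [0.5345 0.0452 0.0668]
225 [0.5321 0.0447 0.0661]
230 [0.5302 0.0443 0.0667]
235 [0.5282 0.0439 0.0672]
240 [0.5268 0.0437 0.0691]
245 [0.5255 0.0435 0.0712]
```

The knob is home: displacement is 0 and its shoulder is back at x = 0.527. Now I release it and rise clear of the cap.

Request:
drive_tool(slide=[[0,-2,0],[0,-2,0],[0,-2,0],[0,-2,0],[-30,-2,0],[-70,-2,0],[-110,-2,0],[-140,-2,0],[-140,-2,0],[-140,-2,0]], angular=[[0,0,0],[0,0,0],[0,0,0],[0,0,0],[0,0,0],[0,0,0],[0,0,0],[0,0,0],[0,0,0],[0,0,0]], hand=90)

```text
t: 11.0
ee_pos: [0.5116, 0.0418, 0.1557]
tcp_rot: [[0.001, 0.982, 0.187], [0.001, 0.187, -0.982], [-1.0, 0.001, -0.001]]
force: [-1.1, -0.9, -0.8]
gripper_width: 0.0794
```

Run:
```python
from h import *
delta([.527,.1757,.16],goal(10.6))
```

```text
slide [  -4.1   40.1 -128.6] ang [ 0.0029 -0.0009 -0.0012] t 11.0 [0.5116 0.0418 0.1557] [-1.1 -0.9 -0.8] 0.07942021724035138
```

Request:
drive_tool(slide=[[-4,15,-43],[-4,28,-86],[-4,37,-115],[-4,40,-129],[-4,40,-129],[-4,40,-129],[-4,40,-129]], angular=[[0,0,0],[0,0,0],[0,0,0],[0,0,0],[0,0,0],[0,0,0],[0,0,0]], hand=100)

```text
t: 11.7
ee_pos: [0.5266, 0.1732, 0.159]
tcp_rot: [[-0.001, 0.983, 0.184], [-0.001, 0.184, -0.983], [-1.0, -0.001, 0.0]]
force: [-0.1, -0.4, 0.3]
gripper_width: 0.0883
```

Run:
```python
from h import *
f=snap('wrist','w7.png'); s=env.observe(); print(s['t'],s['ee_pos'],s['tcp_rot'].round(4),s['joint_pos'],s['gripper_width'])
cv2.imwrite('pics/w7b.png',cv2.convertScaleAbs(f['pixels'],alpha=1.2))
K=f['camera_matrix'];T=np.linalg.inv(f['camera_from_world'])
v,u=np.mgrid[:384,:512];d=f['range_z']
p=np.stack([(u-K[0,2])/K[0,0]*d,(v-K[1,2])/K[1,1]*d,d],-1)@T[:3,:3].T+T[:3,3]
for z0,z1 in((.139,.15),(.097,.106)):
    m=(np.hypot(p[...,0]-.527,p[...,1]-.1757)<.05)&(p[...,2]>z0)&(p[...,2]<z1)&(d>0)
    q=(p[m]-[.527,.1757,0])@goal(10.6)*1000
    print(z0,m.sum(),'y',q[:,1].min(),q[:,1].max(),'z',q[:,2].min(),q[:,2].max(),q.mean(0))
```

```text
11.75 [0.5267675  0.17344348 0.15923049] [[-6.000e-04  9.830e-01  1.839e-01]
 [-3.000e-04  1.839e-01 -9.830e-01]
 [-1.000e+00 -7.000e-04  2.000e-04]] [  -7.77868187   26.31955861  -19.52483267  104.40534469   10.97109451
   51.1574719  -111.7551376 ] 0.08824087192052002
0.139 5419 y -27.623990760850525 26.94745488261369 z -27.719197184167967 26.838228825520996 [-143.60282536    1.30622273   -0.63948239]
0.097 2361 y -22.678882236986638 38.20777146566027 z -39.57293534934857 38.132914024704924 [-1.02116051e+02  1.84157365e+01  3.52724700e-03]
```

View pics/w7b.png

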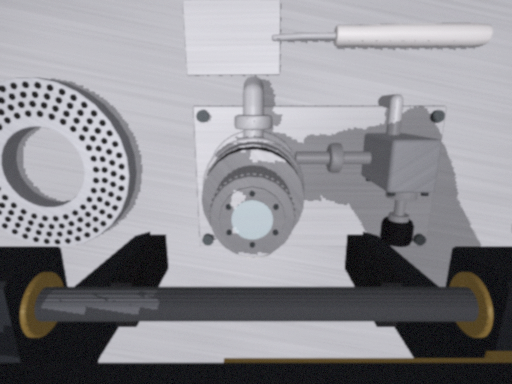

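The cap centre is at (252,219), about 2.7 mm along world +y from the TCP. I correct for that and descend 79 mm, which puts the real tips near 0.110 m, above the flange at 0.102 m.

Request:
drive_tool(slide=[[25,0,-3],[50,0,-3],[65,0,-3],[75,0,-3],[79,0,-3],[79,0,-3],[79,0,-3],[79,0,-3]], angular=[[0,0,0],[0,0,0],[0,0,0],[0,0,0],[0,0,0],[0,0,0],[0,0,0],[0,0,0]])

```text
t: 12.55
ee_pos: [0.5267, 0.1791, 0.0814]
tcp_rot: [[0.001, 0.982, 0.187], [0.001, 0.187, -0.982], [-1.0, 0.002, -0.001]]
force: [0.6, -0.5, 0.5]
gripper_width: 0.0882
```

Request:
drive_tool(slide=[[0,0,0],[0,0,0],[0,0,0],[0,0,0],[0,0,0],[0,0,0]], angular=[[0,0,0],[0,0,0],[0,0,0],[0,0,0],[0,0,0],[0,0,0]], hand=50, squeeze=40)

```text
t: 13.15
ee_pos: [0.5267, 0.176, 0.0805]
tcp_rot: [[-0.0, 0.983, 0.185], [-0.002, 0.185, -0.983], [-1.0, -0.001, 0.002]]
force: [0.0, -6.2, 2.0]
gripper_width: 0.0543
```

It gripped the collar at 54 mm. I re-centre by 3 mm and push down lightly, then begin turning in small rows.

Request:
drive_tool(slide=[[1,0,2],[3,0,3],[4,0,3],[4,0,3],[4,0,3],[4,0,3],[4,0,3],[4,0,3],[4,0,3],[4,0,3]], angular=[[0,0,0],[0,0,0],[0,0,0],[-0.05,0,0],[-0.1,0,0],[-0.15,0,0],[-0.2,0,0],[-0.25,0,0],[-0.3,0,0],[-0.3,0,0]])

```text
t: 14.15
ee_pos: [0.527, 0.1761, 0.0794]
tcp_rot: [[0.001, 0.883, 0.469], [0.0, 0.469, -0.883], [-1.0, 0.001, -0.0]]
force: [-10.1, -4.1, 30.0]
gripper_width: 0.0539
```

Run:
```python
from h import *
s=env.observe(); print(s['ee_pos'],s['force'],s['wrist_torque'],s['joint_pos'],s['gripper_width'])
```

```text
[0.5269947  0.17605442 0.07944021] [-10.0502054   -4.07288184  29.97617396] [-1.01512095  1.93708218  0.05763544] [  -6.36837831   33.52468569  -21.99567522  106.96538225   17.7139417
   42.80557791 -100.20186016] 0.053931642697215856
```

Yaw is turning the right way (j7 is rising), but the downward push is 30 N, more than needed. I'll ease it off and keep turning.

Request:
drive_tool(slide=[[-1,-2,0],[-2,-3,0],[-2,-3,0],[-2,-3,0],[-2,-3,0],[-2,-3,0],[-2,-3,0],[-2,-3,0],[-2,-3,0],[-2,-3,0]], angular=[[0,0,0],[-0.05,0,0],[-0.1,0,0],[-0.15,0,0],[-0.2,0,0],[-0.25,0,0],[-0.3,0,0],[-0.35,0,0],[-0.4,0,0],[-0.4,0,0]])

```text
t: 15.15
ee_pos: [0.527, 0.176, 0.0801]
tcp_rot: [[0.006, 0.63, 0.777], [0.004, 0.777, -0.63], [-1.0, 0.007, 0.002]]
force: [4.2, 2.2, 7.4]
gripper_width: 0.054
```

Run:
```python
from h import *
s=env.observe(); print(s['ee_pos'],s['force'],s['wrist_torque'],s['joint_pos'],s['gripper_width'])
```

```text
[0.52696099 0.17599553 0.08012011] [4.18640417 2.23508054 7.35591453] [ 0.16606894 -0.98728693  0.33597721] [ -2.07967329  34.37823542 -27.65900066 107.00627645  22.25382728
  43.58865091 -80.92962943] 0.0540223180150376
```

Request:
drive_tool(slide=[[0.5,1,0],[0.5,1,0],[0.5,1,0],[0.5,1,0],[0.5,1,0],[0.5,1,0],[0.5,1,0],[0.5,1,0],[0.5,1,0]], angular=[[-0.05,0,0],[-0.1,0,0],[-0.15,0,0],[-0.2,0,0],[-0.25,0,0],[-0.3,0,0],[-0.35,0,0],[-0.4,0,0],[-0.4,0,0]])

```text
t: 16.05
ee_pos: [0.5268, 0.1758, 0.0785]
tcp_rot: [[0.003, 0.284, 0.959], [0.004, 0.959, -0.284], [-1.0, 0.004, 0.002]]
force: [5.5, 1.6, -1.1]
gripper_width: 0.0543
```

Run:
```python
from h import *
s=env.observe(); print(s['ee_pos'],s['force'],s['wrist_torque'],s['joint_pos'],s['gripper_width'])
```

```text
[0.52680498 0.17579311 0.07848683] [ 5.50959037  1.61844007 -1.12719261] [ 0.47169607 -0.95187677 -1.28486408] [  1.84332365  35.88441139 -33.022334   106.70394471  26.6603002
  45.01795191 -61.86988857] 0.054297356006723335
```

The cell sank 1.6 mm, the push disappeared and the torque about the axis jumped, so a keyway has caught. I back the twist off slightly and press down in steps.

Request:
drive_tool(slide=[[1,-1,0],[2,-1,0],[3,-1,0],[4,-1,0],[4,-1,0]], angular=[[0.03,0,0],[0.06,0,0],[0.06,0,0],[0.06,0,0],[0.06,0,0]])

```text
t: 16.55
ee_pos: [0.527, 0.1758, 0.0762]
tcp_rot: [[0.005, 0.339, 0.941], [0.004, 0.941, -0.339], [-1.0, 0.005, 0.003]]
force: [1.5, 0.6, 11.7]
gripper_width: 0.0541
```

Run:
```python
from h import *
s=env.observe(); print(s['ee_pos'],s['force'],s['wrist_torque'],s['joint_pos'],s['gripper_width'])
```

```text
[0.52695847 0.17580327 0.07616991] [ 1.52955591  0.59978997 11.7003851 ] [ 0.18264581 -0.24088772 -0.66615746] [  1.14223399  35.82214197 -32.07679088 106.87210001  26.25227347
  44.43360163 -64.91546052] 0.054090422624427634
```

Request:
drive_tool(slide=[[0,0,0],[1,0,0],[2,0,0],[2,0,0]], angular=[[0.04,0,0],[0.06,0,0],[0.06,0,0],[0.06,0,0]])

```text
t: 16.95
ee_pos: [0.5269, 0.1757, 0.0731]
tcp_rot: [[0.005, 0.393, 0.92], [0.004, 0.92, -0.393], [-1.0, 0.005, 0.003]]
force: [6.3, 2.2, 3.6]
gripper_width: 0.0541
```

Run:
```python
from h import *
f=snap('wrist','w8.png')
s=env.observe(); print(s['ee_pos'],s['force'],s['wrist_torque'],s['gripper_width'])
cv2.imwrite('pics/w8b.png',cv2.convertScaleAbs(f['pixels'],alpha=1.4))
g=snap('scene','s8.png');cv2.imwrite('pics/s8b.png',cv2.convertScaleAbs(cv2.resize(g['pixels'][130:250,240:380],None,fx=5,fy=5,interpolation=cv2.INTER_CUBIC),alpha=1.5))
```

```text
[0.52685673 0.17572    0.07303183] [5.60996407 2.69176071 3.37442097] [ 0.4106045  -1.26790026 -0.07686361] 0.05440951799949166
```

View pics/w8b.png

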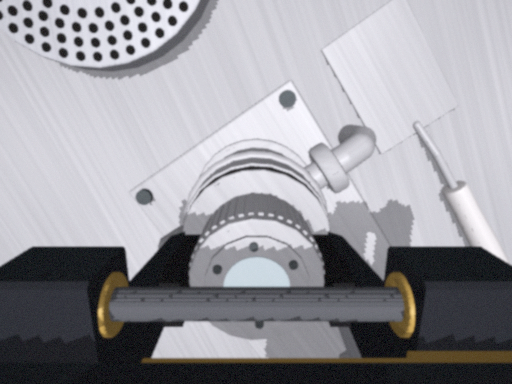

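View pics/s8b.png

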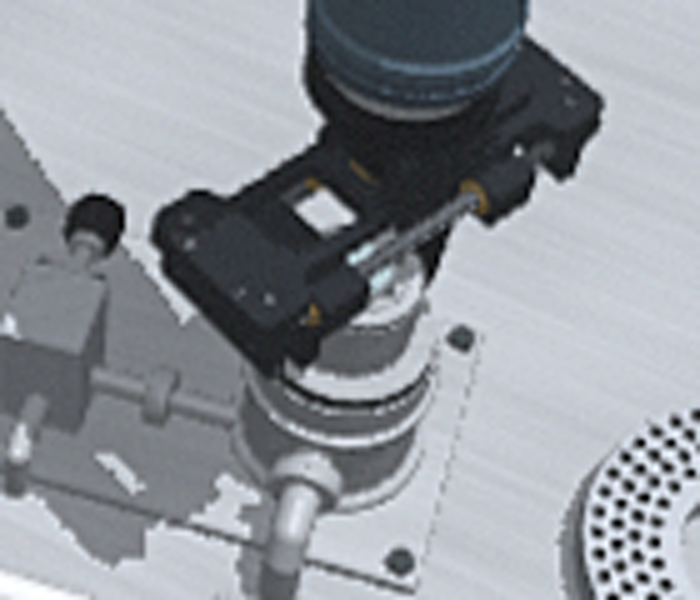

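Torque is gone and the drop is now 7 mm at 3.4 N up, which matches spring (9.2 N) minus weight (6 N). The pictures show the flange gap narrowed and the knob untouched. I'll press it home with a firmer grip.

Request:
drive_tool(slide=[[0,0,0],[1,0,0],[2,0,0],[3,0,0],[4,0,0],[5,0,0],[6,0,0],[6,0,0],[6,0,0]], angular=[[0,0,0],[0,0,0],[0,0,0],[0,0,0],[0,0,0],[0,0,0],[0,0,0],[0,0,0],[0,0,0]], squeeze=58)

```text
t: 17.95
ee_pos: [0.527, 0.1757, 0.0696]
tcp_rot: [[0.005, 0.393, 0.92], [0.002, 0.92, -0.393], [-1.0, 0.004, 0.004]]
force: [-2.8, -2.3, 30.6]
gripper_width: 0.0542
```

Run:
```python
from h import *
f=snap('wrist','w9.png')
s=env.observe(); print(s['ee_pos'],s['force'],s['wrist_torque'],s['gripper_width'])
```

```text
[0.52696106 0.17575312 0.06956967] [-3.80822967 -1.65009145 29.97095502] [-0.41830979  0.68122205 -0.05011847] 0.05391697270716973
```

Run:
```python
from h import *
for fn in('w7.png','w8.png','w9.png'):
    f=load(fn);K=f['camera_matrix'];T=np.linalg.inv(f['camera_from_world'])
    v,u=np.mgrid[:384,:512];d=f['range_z']
    p=np.stack([(u-K[0,2])/K[0,0]*d,(v-K[1,2])/K[1,1]*d,d],-1)@T[:3,:3].T+T[:3,3]
    r=np.hypot(p[...,0]-.527,p[...,1]-.1757)
    m=(d>0)&(r<.02)&(p[...,2]>.12)&(p[...,2]<.15); m2=(d>0)&(r>.031)&(r<.0375)&(p[...,2]>.085)&(p[...,2]<.106)&(p[...,0]-.527+p[...,1]-.1757>.02)
    print(fn,m.sum(),np.median(p[m][:,2]),m2.sum(),np.median(p[m2][:,2]))
s=snap('scene','s9.png');print(w(s,259,174))
im=[load(n)['pixels'][130:250,240:380] for n in('s8.png','s9.png')]
cv2.imwrite('pics/s9b.png',cv2.convertScaleAbs(cv2.resize(np.hstack([load('w9.png')['pixels'][60:300,140:380]]),None,fx=2.4,fy=2.4,interpolation=cv2.INTER_CUBIC),alpha=1.3))
cv2.imwrite('pics/s9c.png',cv2.convertScaleAbs(cv2.resize(im[1],None,fx=5,fy=5,interpolation=cv2.INTER_CUBIC),alpha=1.5))
```

```text
w7.png 2991 0.14475011750744823 944 0.10211295850973119
w8.png 4135 0.13718957418661015 1884 0.09467508878393864
w9.png 4109 0.13391537825542837 1926 0.09145826786821576
[0.52065115 0.04432614 0.07537724]
```

View pics/s9b.png

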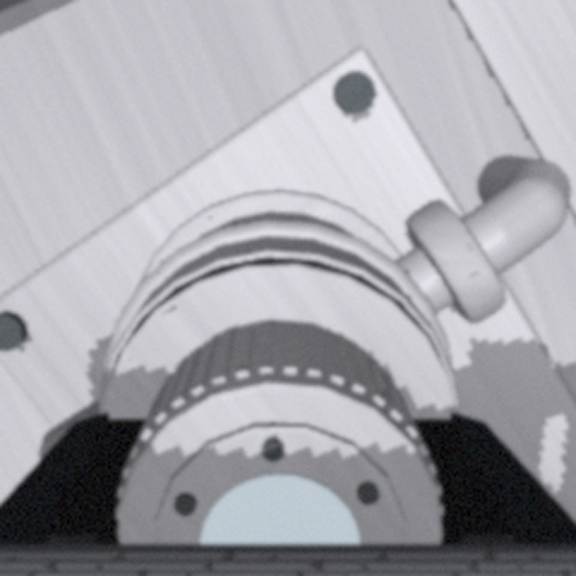

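View pics/s9c.png

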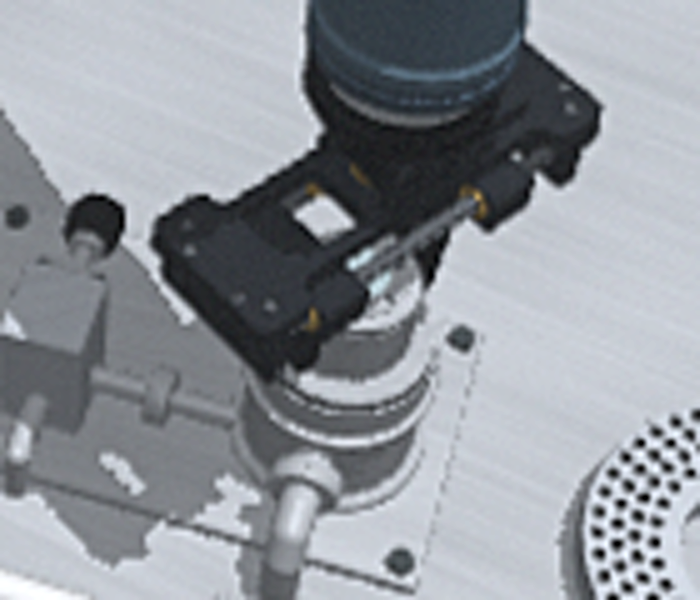

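The flange and the cap top have both dropped 10.7 to 10.8 mm, the gap is closed and the push is steady at 30 N. The knob is still home. I'm handing in.

Run:
```python
from h import *
s=env.observe(); print(s['t'],s['ee_pos'],s['force'],s['gripper_width'])
print(ticket.hand_in())
```

```text
18.05 [0.52698839 0.17577646 0.06955562] [-3.66833044 -2.40378014 29.91739275] 0.05392406335619769
the job is handed in; nothing more can be done
None
```

I purged the seat, keyed the cell and pressed it home, then handed in at about 18 s while still gripping and pushing it. No verdict came back, so the results below are my own readings.

- **Purge knob:** I pulled it out 22 mm to its stop, held it there, and pushed it back. It measured back at its starting position, and the last scene picture still shows it home.
- **Collar:** A keyway caught after turning the collar a little over 60 degrees. The cell then sank, and the force on the arm matched the spring.
- **Cell home:** Depth readings show the cap top and flange down 10.7–10.8 mm of the 11 mm, with the gap closed. At hand-in the arm was pushing at about 30 N with the grip set to 58 N.
- **Other things on the bench:** I touched none of them. I did not measure their positions again at the end.

**Disagreements:**
- **Fingertips:** They end about 30 mm short of the reported TCP. My first grip on the knob closed on top of it with about 5 N and did not move it. I corrected for the 30 mm from then on.
- **Pot position:** The plate bolts and the cap disagreed by about 4 mm on where the pot is. I used the cap, and the collar grip confirmed it.

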